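Show the bench camera a part and its place, then record

TASK

Show the bench camera the next assembly step: with the fingertips pointing straight down, point at the flanged ball-screw nut from about 3 cm above its top and keep still there for two seconds, then point in the same way, again for two seconds, at the round nut seat in the carriage on the rail. Then press the record button on the control box right down and let it go. Only point at the nut and the carriage, do not touch them; leave everything else on the bench where it is and finish clear of it all.

Things in the scene. Friction and masses are not known exactly. Their poses are not given: they have to be found in the camera images.
- nut: flanged ball-screw nut of bare steel, loose, standing upright on its flange: flange 48 mm across and 10 mm thick at the bottom, above it a plain round body 28 mm across, 50 mm high in all (top-hat shape, only part like it). It stands in a row with three other bare steel parts. Origin at the centre of its underside, z up
- nut_top (a point): centre of the nut's top face, 50 mm above the table; the place to point at. What counts is that the spot midway between the fingertips is over this point within about 2 cm, the tips some 1 to 6 cm above it
- carriage: sliding carriage on a 440 mm long linear rail (rail along the carriage's y axis, on an aluminium extrusion 40 mm wide): a steel block carrying an aluminium plate 124 x 70 mm (x, y), 12 mm thick, its top 78 mm above the table; the plate overhangs the rail towards the robot (-x). It slides with light friction (about 3 N) and must not be touched. Black end blocks stand on the ends of the rail, 76 mm high. Origin on the table level under the rail's centre line, z up
- seat (a point): nut seat: centre of the mouth of the 31 mm round dark hole in the overhanging part of the carriage's plate, level with the plate's top, 78 mm above the table; the place to point at, judged like the nut's top
- control_box: grey control box fixed to the table, 85 x 105 mm (x, y) and 40 mm high; on its top a large round grey push button in a black housing (22 mm to the side of its own +y axis from its centre) and a small fixed black dial, 20 mm across and 14 mm high (30 mm to the -y side). It stands on either the left or the right of the row of parts. Origin at the centre of its underside
- record_top (a point): centre of the top face of the record button, a round grey spring button 32 mm across; it moves straight down with the button
- record (a joint): travel of the record button: 0 m when up, 0.006 m when right down; the spring needs about 5 N when fully down and brings it back up. Counts as pressed beyond 0.004 m
- bearing: bystander, loose steel bearing ring lying flat, 48 mm across, 14 mm high, 22 mm hole; origin under its centre
- tube: bystander, loose steel spacer tube standing upright, 32 mm across, 46 mm high, 22 mm hole, no flange; origin under its centre
- wheel: bystander, loose steel thumbwheel lying flat, 50 mm across, 16 mm thick, with a small hub 20 mm across on top, 28 mm high in all; origin under its centre
- tray: bystander, loose black two-step parts tray, 102 x 100 mm, 35 mm high at the front (-x) and 70 mm at the back, open on top; it stands on the side of the row where the control box is not; origin under its centre
- offcut: bystander, loose piece of slotted aluminium extrusion lying along its y axis, 40 x 100 mm, 40 mm high; origin under its centre
- flask: bystander, loose closed green glass jar, 60 mm across, 100 mm high; origin under its centre
- driver: bystander, loose screwdriver with a black handle, lying on the table
There are look-alikes about, which are no part of the job. What is shaped like the control_box but purple or yellow is not meant.

How it is judged:
On the way, in this order (a step that is already met when the one before it is completed fails the run):
1. point at the top of the flanged nut and dwell two seconds (horizontal distance between the grasp point and nut_top below 0.022 m and z of the grasp point in the frame of nut_top between 0.015 and 0.085 m), for 2 s.
2. point at the nut seat in the carriage and dwell two seconds (horizontal distance between the grasp point and seat below 0.022 m and z of the grasp point in the frame of seat between 0.015 and 0.085 m), for 2 s.
3. press the record button down, with the nut and carriage untouched (value of joint record above 0.004 m), for 0.05 s.
At the end, for the whole second after the job is handed in: The record button is up again (within 1.5 mm); the nut stands upright within 5 mm of where it stood, the carriage is within 5 mm of where it was, and every other loose thing is within 15 mm of its place (value of joint record below 0.0015 m and distance of each of nut_top, seat from where it was at the start of the episode below 0.005 m and angle between nut's own z axis and vertical below 0.1 rad and linear speed of nut below 0.02 m/s and distance of each of bearing, tube, wheel, tray, offcut, flask, driver from where it was at the start of the episode below 0.015 m); the robot touches nothing.
It fails at once if the nut is touched (contact force between any of the fingers, the arm and nut above 0.3 N).
It fails at once if the carriage is touched (contact force between any of the fingers, the arm and carriage above 0.3 N).
It fails at once if the nut is moved or lifted (5 mm) (distance of nut_top from where it was at the start of the episode above 0.005 m).
It fails at once if the carriage is moved (5 mm) (distance of seat from where it was at the start of the episode above 0.005 m).
It fails at once if a bystander is moved or lifted (15 mm) (distance of any of bearing, tube, wheel, tray, offcut, flask, driver from where it was at the start of the episode above 0.015 m).
It also fails if it takes over 51 s, if anything falls off the work surface, if the arm or the gripper's body presses on something with over 40 N, if the wrist force passes 120 N, or if a joint passes its speed limit or range.

ROBOT

A 6-joint arm with a two-finger parallel gripper is mounted at the origin on the work surface. World frame = base frame: x ahead of the robot, y to its left, z up, the work surface at z = 0. Lengths are in m, angles in rad, forces in N, time in s.
With the tool pointing down it reaches from about 0.35 to 0.975 m from the base axis. Payload 4.9 kg.
Tool frame: the origin (TCP) lies on the mounting face of the last link; the fingertips stand 173 mm ahead of it and the grasp point (between the pads) lies ctrl.pinch_z ahead of it (ctrl.pinch_z is the distance from the TCP to the grasp point, in m); z points along the fingers, y is the line along which they close (so a half turn about z gives the same grasp; the last joint's range is limited). The gripper opens to 85 mm and grips with 20 to 120 N. Pads are 22 mm wide; open, the fingers measure 114 mm over their backs; the gripper's body (76 mm by 85 mm) begins 54 mm behind the grasp point. The pads swing forward as they close: fully open they stand 13 mm farther back than shut.
Start: joints at [1.174, 0.053, 1.613, -0, 1.476, -0.119], TCP at [0.171, 0.601, 0.405] pointing down, gripper open.
Joint ranges: [-3.01, 3.01], [-1.01, 2.22], [0.06, 2.58], [-1.02, 4.17], [0.09, 2.62], [-3.14, 3.14]. Speed limits (rad/s): [2.57, 2.57, 3.14, 3.14, 3.14, 3.14].

INTERFACE

Orientations are given as a rotation vector (axis times angle).
In Python, from station import telemetry, eyes, ctrl gives the robot as it stands.
- The arm moves only by the tool apply_moves, never from a script. Its argument "plan" is a list of rows, each a list of 5 numbers: the finger opening in m, from 0 to 0.0854, then the shift along the tool's x, y, z in m, then the turn about the tool's z in rad. In form: [[jaw, x, y, z, roll], ...]. A call has 1 to 12 rows; each row is the pose to reach, as a shift and turn from the pose commanded when the call began, along the tool's axes at that moment; what a row does not reach only later rows make up. A row lasts 1/12 s, in which the tool goes at most 41.7 mm and 7.16 degrees, less where a joint would pass 70% of its speed; a pose out of reach is approached as far as the arm can. A call with a gripper value outside its range is refused whole. The fingers move at their own pace and stop on an object; "newtons" is the grip in N (left out, the last holds). Time passes only in rows, so rows that repeat a pose let the fingers close. It gives the time, the measured TCP pose, the force, the opening and the grip force at its end, in the units of the state.
- telemetry.get_obs(): the state, without advancing time (a new reading comes with each control period).
- eyes.get_image(name): name is "side" or "top"; returns a dict with "img" (420x560x3 uint8, blue, green, red), "range_z" (420x560 float32, m along the optical axis (not along the pixel's ray), 0 where there is no reading), "K" (3x3 intrinsics, pixels), "pose" (4x4, takes a point from camera to world coordinates). Camera axes: x right, y down, z forward; pixel columns grow to the right and rows downward; lengths in m; the calibration is good to about 2 mm. A picture is of the moment at which its call begins.
- ctrl.finish_job(): hands the job in; it is judged then, once.
Trained networks look in a picture, given as the dict that the camera call returned (one of the last four; its "shot" number tells which), for a name from the list of things; names that differ only in an ending like _2 or _b are one class to them, and where a whole thing is asked for, a point or a joint stands for the part that bears it (a point fixed in the world has none). Each returns a list of dicts, best first, with "confidence" (0 to 1); they miss things now and then, are a little off and sometimes report something else, mostly with a low value. They report only what shows in the picture. A call takes as long as a camera call. They do not tell look-alikes from the thing itself.
- eyes.search_frame(thing, picture): "box" ([left, top, right, bottom] in pixels, round what is visible of it).
- eyes.outline_of(thing, picture): "region" (420x560 bool, what is visible of it) and "box" ([left, top, right, bottom] in pixels, round what is visible of it).
- eyes.tip_of(thing, picture): "point" ([column, row] in pixels: a listed point, or the origin of a listed thing).
The state is a dict: "t": time; "q": joint angles; "dq": joint speeds; "effort": joint torques, N m; "tool_pos": TCP position; "tool_rot": TCP orientation; "contact_force": force on the tool from outside, world axes, zero at the start; "wrist_torque": the same for the moment, N m; "opening": finger opening in m; "grip_force": force on a finger pad.
Only numpy, scipy, OpenCV 4.12 (cv2) and the standard library are available. Lean on these libraries where they do the work, as an engineer would, in place of code of your own. Each camera call takes 0.05 s, during which the arm holds its last target. There are 200 camera calls.

## Working session

There is one attempt and no reset: what is moved stays moved. The work goes in short steps, Python scripts to look and compute and a tool call to move; the robot and the scene stay as the last step left them, time stands still between calls to the robot, and variables do not carry over. Pictures are saved under pics/ and viewed, at most 10 in all, crops included, and the job is handed in when it is done.

Besides the shell and the picture viewer there is one more tool, called after ">>>" as name([rows], argument=value, ...), one row to a line, values as JSON. apply_moves: Moves the arm, as the interface text tells. Its arguments: {"type":"object","properties":{"plan":{"type":"array","items":{"type":"array","items":{"type":"number"}}},"newtons":{"type":"number"}},"required":["plan"]}

```bash
mkdir -p pics; cat > h.py <<'E'
import numpy as np, cv2
from station import telemetry, eyes, ctrl
def world(p, u, v, z=None):
    """pixel -> world, by depth or on plane z"""
    K,T=p["K"],p["pose"]
    r=np.array([(u-K[0,2])/K[0,0],(v-K[1,2])/K[1,1],1.])
    if z is None:
        d=p["range_z"][int(round(v)),int(round(u))]
        return T[:3,:3]@(r*d)+T[:3,3]
    w=T[:3,:3]@r
    return T[:3,3]+w*(z-T[2,3])/w[2]
E
python3 - <<'E'
from h import *
s=telemetry.get_obs(); print({k:np.round(v,3) for k,v in s.items()}, ctrl.pinch_z)
Z=dict(nut_top=.05,seat=.078,record_top=.045)
for n in("top","side"):
    p=eyes.get_image(n); cv2.imwrite(f"pics/{n}0.png",p["img"])
    print(n,np.round(p["pose"][:3,3],2))
    for k in("nut_top","seat","record_top"):
        for d in eyes.tip_of(k,p)[:3]:
            u,v=d["point"]; print(k,round(d["confidence"],2),np.round([u,v]),world(p,u,v,Z[k]).round(3),world(p,u,v).round(3))
    for k in("nut","carriage","control_box","bearing","tube","wheel","tray","offcut","flask","driver"):
        for d in eyes.search_frame(k,p)[:2]: print(k,round(d["confidence"],2),np.round(d["box"]))
E
```

```text
{'t': np.float64(0.0), 'q': array([ 1.174,  0.053,  1.614, -0.   ,  1.476, -0.119]), 'dq': array([ 0.001,  0.001,  0.001, -0.001, -0.   , -0.   ]), 'effort': array([-3.0000e-03, -3.9368e+01, -3.7017e+01, -0.0000e+00,  7.0000e-03,
        0.0000e+00]), 'tool_pos': array([0.171, 0.601, 0.403]), 'tool_rot': array([-4.350e-01, -3.111e+00,  3.000e-03]), 'contact_force': array([ 0.823, -0.314, -0.25 ]), 'wrist_torque': array([ 0.026,  0.013, -0.017]), 'grip_force': np.float64(0.0), 'opening': np.float64(0.085)} 0.1547
top [0.35 0.09 1.39]
nut_top 0.64 [290. 237.] [0.438 0.042 0.05 ] [0.438 0.042 0.051]
record_top 0.59 [165. 263.] [0.352 0.424 0.045] [0.352 0.42  0.063]
record_top 0.44 [196. 218.] [0.494 0.333 0.045] [0.492 0.33  0.064]
record_top 0.41 [112. 260.] [0.36  0.583 0.045] [0.36  0.577 0.062]
nut 0.73 [283. 231. 297. 247.]
nut 0.38 [176. 145. 196. 167.]
carriage 0.74 [285. 233. 296. 243.]
carriage 0.68 [313. 158. 337. 193.]
control_box 0.96 [160. 249. 198. 279.]
control_box 0.87 [186. 203. 222. 225.]
bearing 0.61 [305. 227. 317. 240.]
tube 0.45 [256. 230. 267. 242.]
wheel 0.6 [34
[... 356 characters left out ...]
1. 217.] [ 0.596 -0.058  0.078] [ 0.604 -0.052  0.068]
record_top 0.64 [139. 163.] [0.377 0.582 0.045] [0.366 0.559 0.063]
record_top 0.6 [165. 185.] [0.371 0.419 0.045] [0.363 0.401 0.061]
record_top 0.37 [211. 173.] [0.519 0.363 0.045] [0.508 0.346 0.061]
nut 0.79 [253. 229. 267. 250.]
carriage 0.62 [309. 199. 353. 237.]
control_box 0.87 [198. 170. 237. 205.]
control_box 0.8 [127. 161. 164. 189.]
bearing 0.59 [274. 245. 289. 259.]
tube 0.56 [239. 213. 246. 235.]
wheel 0.77 [294. 268. 314. 291.]
wheel 0.5 [194. 171. 238. 205.]
tray 0.67 [354. 274. 416. 336.]
offcut 0.75 [274. 280. 305. 324.]
flask 0.78 [236. 138. 251. 168.]
driver 0.82 [411. 252. 456. 317.]
driver 0.27 [308. 197. 353. 234.]
```

```bash
python3 - <<'E'
import cv2,numpy as np
a=cv2.imread("pics/top0.png");b=cv2.imread("pics/side0.png")
cv2.imwrite("pics/tz.png",cv2.resize(a[130:300,80:480],(800,340),interpolation=cv2.INTER_CUBIC))
cv2.imwrite("pics/sz.png",cv2.resize(b[120:345,110:470],(800,500),interpolation=cv2.INTER_CUBIC))
E
```

```text
(no output)
```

View pics/tz.png

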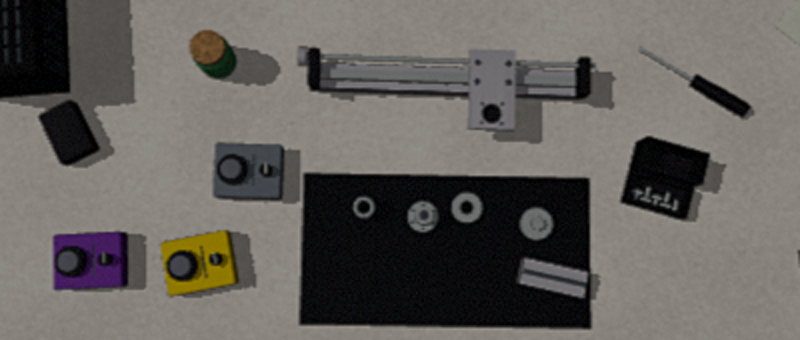

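View pics/sz.png

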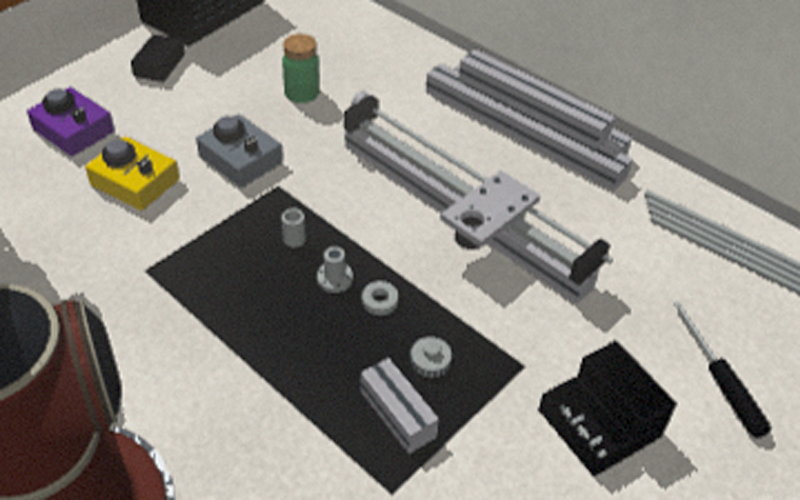

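The grey box sits at top-camera pixel (203,214), with its button at (195,214). The purple box (125,260) and yellow box (179,261) are look-alikes. 

The row of steel parts, in the top picture:
- tube (261,233)
- **flanged nut (291,238)**: the only top-hat shape, also at (260,240) in the side view
- bearing (313,233)
- wheel (348,241)

The seat hole is at (325,186). Next I'll refine these positions and check them in one close crop.

```bash
python3 - <<'E'
from h import *
from scipy.spatial.transform import Rotation as R
p=eyes.get_image("top")
V,U=np.mgrid[:420,:560]; d=p["range_z"]; K,T=p["K"],p["pose"]
C=np.stack([(U-K[0,2])/K[0,0]*d,(V-K[1,2])/K[1,1]*d,d],-1); W=C@T[:3,:3].T+T[:3,3]
def blob(u,v,r,lo,hi,n):
    m=(abs(U-u)<r)&(abs(V-v)<r)&(W[...,2]>lo)&(W[...,2]<hi)&(d>0); q=W[m]
    print(n,len(q),"mean",q.mean(0).round(4),"mid",((q.min(0)+q.max(0))/2).round(4),"span",np.ptp(q,axis=0).round(3))
blob(291,238,10,.035,.07,"nut top"); blob(291,238,10,.004,.07,"nut all")
blob(195,214,12,.054,.09,"button>54"); blob(195,214,12,.06,.09,"button>60"); blob(213,214,9,.047,.09,"dial"); blob(204,214,24,.03,.05,"box")
blob(325,176,26,.07,.09,"plate")
print("seat px",world(p,325.5,186.5,.078).round(4)); print(W[180:194,318:334,2].round(3)[::1,::2])
g=cv2.cvtColor(p["img"],cv2.COLOR_BGR2GRAY); 
m=(g<60)&(abs(U-325.5)<8)&(abs(V-186.5)<8); print("dark hole px",U[m].mean(),V[m].mean(),m.sum(),world(p,U[m].mean(),V[m].mean(),.078).round(4))
print("button z patch\n",W[206:223:2,186:206:2,2].round(3))
print("scene z>.08 inside y -.2..0.5,x .3..1:", W[(W[...,2]>.085)&(W[...,0]>.3)&(abs(W[...,1])<.5)&(d>0)].round(2)[::40].tolist()[:12])
c=[p["img"][v-20:v+20,u-26:u+26] for u,v in((291,238),(325,186),(203,214))]
cv2.imwrite("pics/close.png",cv2.resize(np.hstack(c),(780,200),interpolation=cv2.INTER_CUBIC))
s=telemetry.get_obs(); print(R.from_rotvec(s["tool_rot"]).as_matrix().round(3))
E
```

```text
nut top 65 mean [0.4375 0.0395 0.0498] mid [0.4381 0.0397 0.0466] span [0.025 0.025 0.023]
nut all 208 mean [0.4362 0.0389 0.022 ] mid [0.4378 0.038  0.031 ] span [0.057 0.057 0.054]
button>54 104 mean [0.5032 0.3353 0.0603] mid [0.5024 0.3361 0.0607] span [0.04  0.043 0.013]
button>60 61 mean [0.5032 0.3358 0.0626] mid [0.503  0.3359 0.0638] span [0.031 0.028 0.007]
dial 34 mean [0.503  0.2847 0.0545] mid [0.5077 0.2907 0.0553] span [0.026 0.032 0.012]
box 725 mean [0.5021 0.3086 0.0396] mid [0.5026 0.3143 0.0401] span [0.085 0.105 0.02 ]
plate 838 mean [ 0.6333 -0.0619  0.0776] mid [ 0.6308 -0.063   0.0781] span [0.125 0.072 0.016]
seat px [ 0.5925 -0.0628  0.078 ]
[[0.078 0.076 0.076 0.083 0.08  0.079 0.081 0.08 ]
 [0.075 0.075 0.073 0.074 0.081 0.081 0.078 0.075]
 [0.076 0.078 0.078 0.065 0.068 0.079 0.081 0.078]
 [0.081 0.084 0.063 0.067 0.067 0.065 0.081 0.083]
 [0.073 0.077 0.06  0.067 0.069 0.07  0.077 0.078]
 [0.076 0.074 0.065 0.069 0.064 0.072 0.073 0.079]
 [0.079 0.072 0.065 0.073 0.064 0.059 0.071 0.079]
 [0.081 0.076 0.065 0.068 0.071 0.062 0.073 0.07 ]
 [0.084 0.073 0.
[... 590 characters left out ...]
  0.039  0.038]
 [ 0.     0.051  0.062  0.064  0.063  0.062  0.061  0.051  0.055  0.043]
 [ 0.003  0.052  0.059  0.059  0.062  0.063  0.06   0.056  0.053  0.041]
 [ 0.004  0.05   0.057  0.061  0.065  0.064  0.065  0.049  0.05   0.04 ]
 [ 0.041  0.041  0.053  0.058  0.064  0.061  0.053  0.052  0.045  0.041]
 [ 0.035  0.042  0.046  0.054  0.049  0.049  0.052  0.049  0.035  0.037]
 [ 0.038  0.041  0.043  0.035  0.045  0.045  0.043  0.037  0.036  0.038]]
scene z>.08 inside y -.2..0.5,x .3..1: [[0.9, 0.04, 0.09], [0.71, 0.36, 0.09], [0.7, 0.35, 0.1], [0.69, 0.39, 0.1], [0.68, 0.38, 0.1], [0.67, 0.36, 0.1], [0.66, 0.38, 0.1]]
[[-0.962  0.274  0.   ]
 [ 0.274  0.962  0.   ]
 [ 0.     0.    -1.   ]]
```

View pics/close.png

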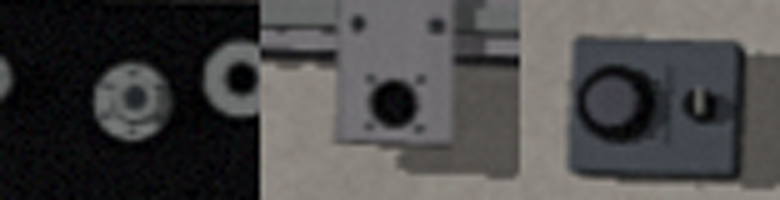

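The crop shows the flanged nut, the round seat hole, and the grey box with its button at left and dial at right. Targets in world coordinates are nut (0.438, 0.040), seat (0.593, -0.0625) and button (0.503, 0.336, top about 0.062). I'll move high and close the fingers on the way.

>>> apply_moves([
  [0, -0.03, -0.034, 0, 0],
  [0, -0.06, -0.068, 0, 0],
  [0, -0.085, -0.097, 0, 0],
  [0, -0.11, -0.125, 0, 0],
  [0, -0.135, -0.153, 0, 0],
  [0, -0.16, -0.182, 0, 0],
  [0, -0.185, -0.21, 0, 0],
  [0, -0.21, -0.239, 0, 0],
  [0, -0.235, -0.267, 0, 0],
  [0, -0.26, -0.295, 0, 0],
  [0, -0.28, -0.318, 0, 0],
  [0, -0.3, -0.341, 0, 0],
], newtons=20)

```text
t: 2.45
tool_pos: [0.3666, 0.1891, 0.405]
tool_rot: [0.436, 3.11, 0.001]
contact_force: [0.1, 0.3, -0.3]
opening: -0.0002
grip_force: 0.0
```

>>> apply_moves([
  [0, -0.022, -0.025, 0, 0],
  [0, -0.044, -0.05, 0, 0],
  [0, -0.066, -0.075, 0, 0],
  [0, -0.088, -0.1, 0, 0],
  [0, -0.1, -0.114, 0, 0],
  [0, -0.111, -0.125, 0, 0],
  [0, -0.111, -0.125, 0.02, 0],
  [0, -0.111, -0.125, 0.04, 0],
  [0, -0.111, -0.125, 0.06, 0],
  [0, -0.111, -0.125, 0.07, 0],
  [0, -0.111, -0.125, 0.08, 0],
  [0, -0.111, -0.125, 0.08, 0],
])

```text
t: 3.45
tool_pos: [0.4383, 0.0403, 0.3228]
tool_rot: [-0.434, -3.108, 0.0]
contact_force: [-1.1, 0.2, -0.6]
opening: 0.0
grip_force: 0.0
```

```bash
python3 - <<'E'
from h import *
s=telemetry.get_obs(); print(s["tool_pos"].round(4),s["opening"],ctrl.pinch_z)
p=eyes.get_image("side"); K,T=p["K"],p["pose"]
def px(w):
    c=T[:3,:3].T@(np.array(w)-T[:3,3]); return (K@c/c[2])[:2].round(1)
q=s["tool_pos"]; print("tip px",px(q-[0,0,.173]),"nut top px",px([.438,.04,.05]),px([.593,-.0625,.078]))
im=cv2.resize(p["img"][120:300,180:420],(800,600),interpolation=cv2.INTER_CUBIC)
for w in ([.438,.04,.05],[.593,-.0625,.078],q-[0,0,.173]):
    u=(px(w)-[180,120])*800/240; cv2.circle(im,tuple(int(x) for x in u),4,(0,0,255),-1)
cv2.imwrite("pics/nutside.png",im)
E
```

```text
[0.4383 0.0403 0.3228] 4.800096171942566e-05 0.1547
tip px [258.9 209.1] nut top px [259.4 234. ] [321.9 218.3]
```

View pics/nutside.png

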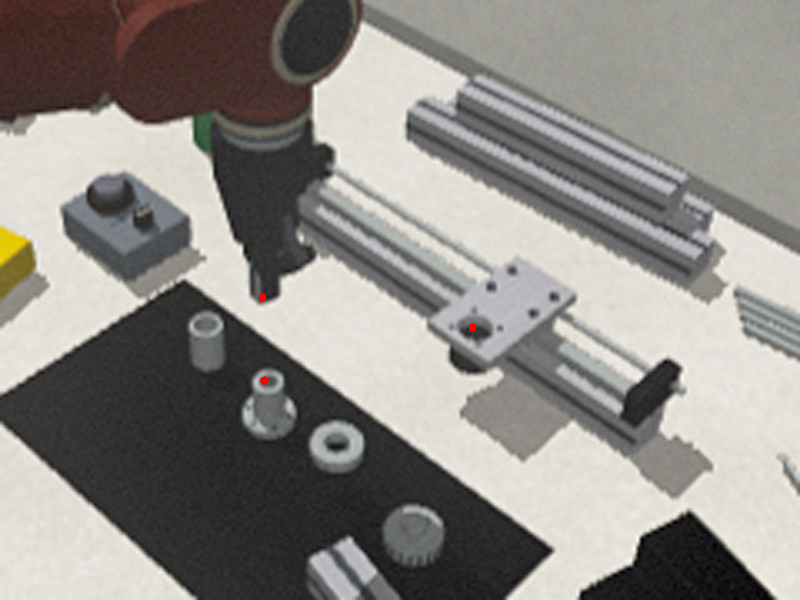

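The side view shows the closed fingertips at (262,297) directly above the nut's top at (264,380). The projected nut and seat points fall on the real ones, so I can go down to 3 cm and dwell.

>>> apply_moves([
  [0, 0, 0, 0.02, 0],
  [0, 0, 0, 0.04, 0],
  [0, 0, 0, 0.055, 0],
  [0, 0, 0, 0.065, 0],
  [0, 0, 0, 0.07, 0],
  [0, 0, 0, 0.07, 0],
  [0, 0, 0, 0.07, 0],
  [0, 0, 0, 0.07, 0],
  [0, 0, 0, 0.07, 0],
  [0, 0, 0, 0.07, 0],
  [0, 0, 0, 0.07, 0],
  [0, 0, 0, 0.07, 0],
])

```text
t: 4.5
tool_pos: [0.4389, 0.0402, 0.255]
tool_rot: [0.435, 3.111, -0.0]
contact_force: [0.7, 0.3, 0.3]
opening: 0.0002
grip_force: 0.0
```

>>> apply_moves([
  [0, 0, 0, 0, 0],
  [0, 0, 0, 0, 0],
  [0, 0, 0, 0, 0],
  [0, 0, 0, 0, 0],
  [0, 0, 0, 0, 0],
  [0, 0, 0, 0, 0],
  [0, 0, 0, 0, 0],
  [0, 0, 0, 0, 0],
  [0, 0, 0, 0, 0],
  [0, 0, 0, 0, 0],
  [0, 0, 0, 0, 0],
  [0, 0, 0, 0, 0],
])

```text
t: 5.5
tool_pos: [0.4389, 0.0402, 0.2547]
tool_rot: [0.435, 3.111, -0.0]
contact_force: [-0.0, -0.5, -0.3]
opening: -0.0
grip_force: 0.0
```

>>> apply_moves([
  [0, 0, 0, 0, 0],
  [0, 0, 0, 0, 0],
  [0, 0, 0, 0, 0],
  [0, 0, 0, 0, 0],
  [0, 0, 0, 0, 0],
  [0, 0, 0, 0, 0],
  [0, 0, 0, 0, 0],
  [0, 0, 0, 0, 0],
  [0, 0, 0, 0, 0],
  [0, 0, 0, 0, 0],
  [0, 0, 0, 0, 0],
  [0, 0, 0, 0, 0],
])

```text
t: 6.5
tool_pos: [0.4388, 0.0402, 0.2547]
tool_rot: [-0.435, -3.111, -0.0]
contact_force: [-0.7, 0.3, 0.7]
opening: -0.0002
grip_force: 0.0
```

>>> apply_moves([
  [0, 0, 0, 0, 0],
  [0, 0, 0, 0, 0],
  [0, 0, 0, 0, 0],
  [0, 0, 0, 0, 0],
  [0, 0, 0, 0, 0],
  [0, 0, 0, 0, 0],
  [0, 0, 0, 0, 0],
  [0, 0, 0, -0.02, 0],
  [0, 0, 0, -0.045, 0],
  [0, 0, 0, -0.07, 0],
  [0, 0, 0, -0.09, 0],
  [0, 0, 0, -0.1, 0],
])

```text
t: 7.5
tool_pos: [0.4394, 0.0402, 0.358]
tool_rot: [0.434, 3.107, 0.0]
contact_force: [0.9, -0.1, 0.5]
opening: -0.0001
grip_force: 0.0
```

>>> apply_moves([
  [0, -0.02, -0.006, 0, 0],
  [0, -0.045, -0.014, 0, 0],
  [0, -0.07, -0.022, 0, 0],
  [0, -0.095, -0.03, 0, 0],
  [0, -0.12, -0.038, 0, 0],
  [0, -0.145, -0.046, 0, 0],
  [0, -0.165, -0.052, 0, 0],
  [0, -0.177, -0.056, 0, 0],
  [0, -0.177, -0.056, 0.01, 0],
  [0, -0.177, -0.056, 0.02, 0],
  [0, -0.177, -0.056, 0.03, 0],
  [0, -0.177, -0.056, 0.03, 0],
])

```text
t: 8.5
tool_pos: [0.5919, -0.0614, 0.3203]
tool_rot: [-0.433, -3.105, -0.001]
contact_force: [-0.8, 0.9, -0.5]
opening: 0.0001
grip_force: 0.0
```

```bash
python3 - <<'E'
from h import *
s=telemetry.get_obs(); q=s["tool_pos"]; print(q.round(4),s["t"])
p=eyes.get_image("side"); K,T=p["K"],p["pose"]
def px(w):
    c=T[:3,:3].T@(np.array(w)-T[:3,3]); return (K@c/c[2])[:2]
print("tip",px(q-[0,0,.173]).round(1),"seat",px([.593,-.0625,.078]).round(1),[ (np.round(d["point"],1),round(d["confidence"],2)) for k in("seat","nut_top") for d in eyes.tip_of(k,p)[:1]])
cv2.imwrite("pics/seatside.png",cv2.resize(p["img"][120:270,220:420],(800,600),interpolation=cv2.INTER_CUBIC))
E
```

```text
[ 0.5919 -0.0614  0.3203] 8.5
tip [323.6 200.8] seat [321.9 218.3] [(array([319.7, 220.1]), 0.62), (array([259.2, 231.6]), 0.52)]
```

View pics/seatside.png

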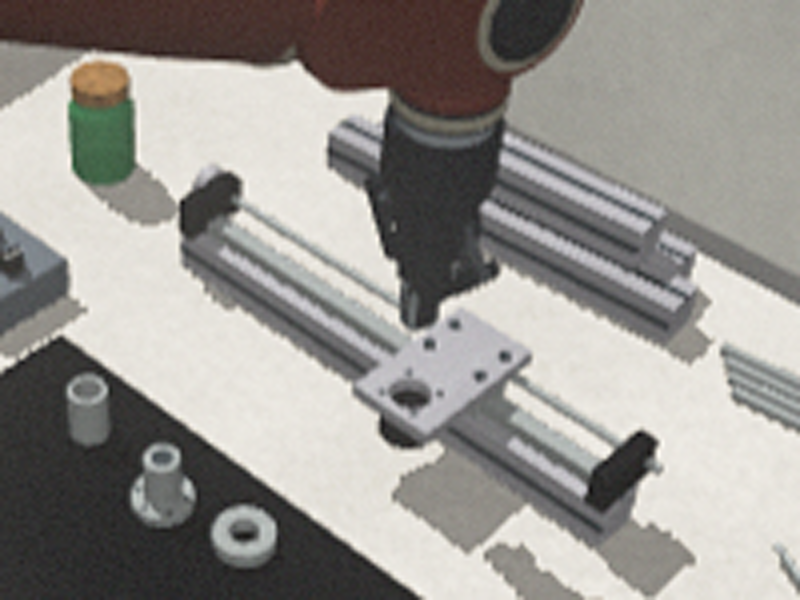

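The side view shows the fingertips at (418,323), about 7 cm above the plate and over the seat hole at (408,393). Nothing has moved. Now down about 4 cm and dwell.

>>> apply_moves([
  [0, 0, 0, 0.01, 0],
  [0, 0, 0, 0.02, 0],
  [0, 0, 0, 0.03, 0],
  [0, 0, 0, 0.036, 0],
  [0, 0, 0, 0.04, 0],
  [0, 0, 0, 0.04, 0],
  [0, 0, 0, 0.04, 0],
  [0, 0, 0, 0.04, 0],
  [0, 0, 0, 0.04, 0],
  [0, 0, 0, 0.04, 0],
  [0, 0, 0, 0.04, 0],
  [0, 0, 0, 0.04, 0],
])

```text
t: 9.65
tool_pos: [0.5938, -0.0622, 0.285]
tool_rot: [0.435, 3.111, -0.0]
contact_force: [0.1, -0.1, 0.4]
opening: 0.0
grip_force: 0.0
```

>>> apply_moves([
  [0, 0, 0, 0, 0],
  [0, 0, 0, 0, 0],
  [0, 0, 0, 0, 0],
  [0, 0, 0, 0, 0],
  [0, 0, 0, 0, 0],
  [0, 0, 0, 0, 0],
  [0, 0, 0, 0, 0],
  [0, 0, 0, 0, 0],
  [0, 0, 0, 0, 0],
  [0, 0, 0, 0, 0],
  [0, 0, 0, 0, 0],
  [0, 0, 0, 0, 0],
])

```text
t: 10.65
tool_pos: [0.5937, -0.0622, 0.2847]
tool_rot: [-0.435, -3.111, -0.0]
contact_force: [-0.2, -0.1, 0.3]
opening: 0.0001
grip_force: 0.0
```

>>> apply_moves([
  [0, 0, 0, 0, 0],
  [0, 0, 0, 0, 0],
  [0, 0, 0, 0, 0],
  [0, 0, 0, 0, 0],
  [0, 0, 0, 0, 0],
  [0, 0, 0, 0, 0],
  [0, 0, 0, 0, 0],
  [0, 0, 0, 0, 0],
  [0, 0, 0, 0, 0],
  [0, 0, 0, 0, 0],
  [0, 0, 0, 0, 0],
  [0, 0, 0, 0, 0],
])

```text
t: 11.65
tool_pos: [0.5937, -0.0622, 0.2847]
tool_rot: [-0.435, -3.111, -0.0]
contact_force: [0.2, -0.5, -0.2]
opening: 0.0002
grip_force: 0.0
```

>>> apply_moves([
  [0, 0, 0, 0, 0],
  [0, 0, 0, 0, 0],
  [0, 0, 0, 0, 0],
  [0, 0, 0, 0, 0],
  [0, 0, 0, 0, 0],
  [0, 0, 0, 0, 0],
  [0, 0, 0, 0, 0],
  [0, 0, 0, -0.02, 0],
  [0, 0, 0, -0.045, 0],
  [0, 0, 0, -0.07, 0],
  [0, 0, 0, -0.09, 0],
  [0, 0, 0, -0.1, 0],
])

```text
t: 12.65
tool_pos: [0.5942, -0.0623, 0.3884]
tool_rot: [0.434, 3.106, -0.001]
contact_force: [0.5, 0.0, 0.2]
opening: 0.0002
grip_force: 0.0
```

>>> apply_moves([
  [0, 0.012, 0.022, 0, 0],
  [0, 0.03, 0.055, 0, 0],
  [0, 0.048, 0.088, 0, 0],
  [0, 0.066, 0.12, 0, 0],
  [0, 0.084, 0.153, 0, 0],
  [0, 0.102, 0.186, 0, 0],
  [0, 0.12, 0.219, 0, 0],
  [0, 0.138, 0.252, 0, 0],
  [0, 0.156, 0.285, 0, 0],
  [0, 0.174, 0.317, 0, 0],
  [0, 0.188, 0.343, 0, 0],
  [0, 0.196, 0.358, 0, 0],
])

```text
t: 13.65
tool_pos: [0.502, 0.3386, 0.3838]
tool_rot: [-0.431, -3.111, -0.0]
contact_force: [-0.9, 0.4, -0.2]
opening: -0.0001
grip_force: 0.0
```

>>> apply_moves([
  [0, 0, 0, 0, 0],
  [0, 0, 0, 0.02, 0],
  [0, 0, 0, 0.04, 0],
  [0, 0, 0, 0.06, 0],
  [0, 0, 0, 0.08, 0],
  [0, 0, 0, 0.1, 0],
  [0, 0, 0, 0.115, 0],
  [0, 0, 0, 0.125, 0],
  [0, 0, 0, 0.13, 0],
  [0, 0, 0, 0.13, 0],
  [0, 0, 0, 0.13, 0],
  [0, 0, 0, 0.13, 0],
])

```text
t: 14.65
tool_pos: [0.5039, 0.3359, 0.2561]
tool_rot: [0.435, 3.109, 0.002]
contact_force: [-0.3, -0.1, -0.1]
opening: -0.0003
grip_force: 0.0
```

```bash
python3 - <<'E'
from h import *
s=telemetry.get_obs(); q=s["tool_pos"]; print(q.round(4),s["t"],s["contact_force"].round(2))
p=eyes.get_image("side"); K,T=p["K"],p["pose"]
def px(w):
    c=T[:3,:3].T@(np.array(w)-T[:3,3]); return (K@c/c[2])[:2]
im=cv2.resize(p["img"][130:220,160:280],(800,600),interpolation=cv2.INTER_CUBIC)
for w,c in ((q-[0,0,.173],(0,0,255)),([.503,.336,.0625],(0,255,0))):
    u=(px(w)-[160,130])*800/120; print(u.round()); cv2.circle(im,tuple(int(x) for x in u),4,c,-1)
cv2.imwrite("pics/btn.png",im)
E
```

```text
[0.5039 0.3359 0.2561] 14.65 [-0.29 -0.09 -0.07]
[342. 265.]
[344. 299.]
```

View pics/btn.png

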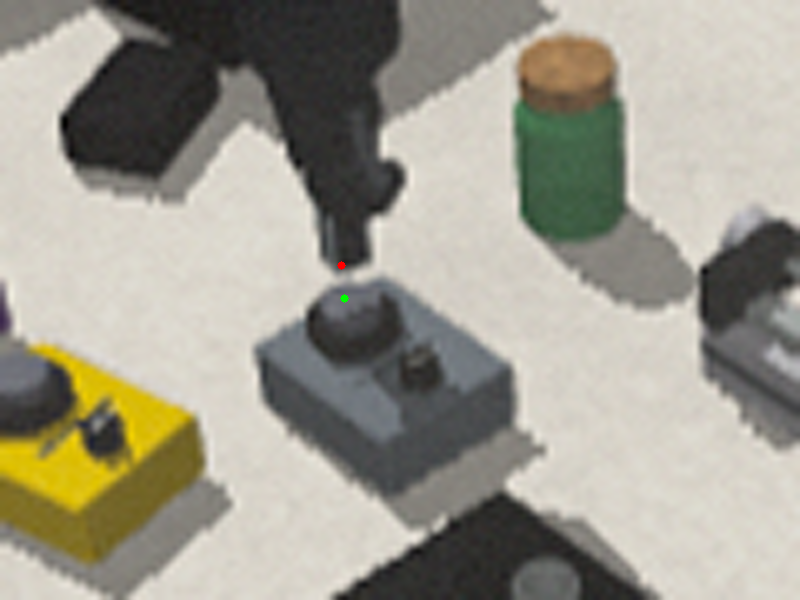

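The side view shows the tips at (342,265), about 2 cm above the button centre at (344,299), and the dial is clear of them. I'll press in small steps and watch the force.

>>> apply_moves([
  [0, 0, 0, 0.006, 0],
  [0, 0, 0, 0.012, 0],
  [0, 0, 0, 0.016, 0],
  [0, 0, 0, 0.019, 0],
  [0, 0, 0, 0.021, 0],
  [0, 0, 0, 0.022, 0],
  [0, 0, 0, 0.022, 0],
  [0, 0, 0, 0.022, 0],
])

```text
t: 15.37
tool_pos: [0.5034, 0.3358, 0.2329]
tool_rot: [-0.435, -3.111, 0.0]
contact_force: [-1.7, -1.4, 3.4]
opening: 0.0001
grip_force: 1.4
```

>>> apply_moves([
  [0, 0, 0, 0.001, 0],
  [0, 0, 0, 0.002, 0],
  [0, 0, 0, 0.003, 0],
  [0, 0, 0, 0.003, 0],
  [0, 0, 0, 0.003, 0],
])

```text
t: 15.78
tool_pos: [0.5035, 0.3359, 0.23]
tool_rot: [0.435, 3.111, 0.001]
contact_force: [-2.7, -0.3, 4.6]
opening: 0.0001
grip_force: 2.2
```

>>> apply_moves([
  [0, 0, 0, 0.001, 0],
  [0, 0, 0, 0.002, 0],
  [0, 0, 0, 0.003, 0],
  [0, 0, 0, 0.003, 0],
  [0, 0, 0, 0.003, 0],
])

```text
t: 16.2
tool_pos: [0.5037, 0.336, 0.2292]
tool_rot: [-0.435, -3.111, 0.0]
contact_force: [-7.3, -3.9, 16.3]
opening: 0.0
grip_force: 8.0
```

The force rose to 16 N with no further travel, so the button is bottomed. Now I'll release and lift clear.

>>> apply_moves([
  [0, 0, 0, -0.005, 0],
  [0, 0, 0, -0.012, 0],
  [0, 0, 0, -0.025, 0],
  [0, 0, 0, -0.045, 0],
  [0, 0, 0, -0.07, 0],
  [0, 0, 0, -0.095, 0],
  [0, 0, 0, -0.12, 0],
  [0, 0, 0, -0.14, 0],
  [0, 0, 0, -0.15, 0],
  [0, 0, 0, -0.15, 0],
  [0, 0, 0, -0.15, 0],
  [0, 0, 0, -0.15, 0],
])

```text
t: 17.2
tool_pos: [0.503, 0.3356, 0.3746]
tool_rot: [-0.435, -3.109, 0.003]
contact_force: [0.2, 0.1, -0.7]
opening: -0.0002
grip_force: 0.0
```

```bash
python3 - <<'E'
from h import *
p=eyes.get_image("side"); a=cv2.imread("pics/side0.png"); b=p["img"]
for k in("nut","carriage","control_box","flask"):
    for d in eyes.search_frame(k,p)[:2]: print(k,round(d["confidence"],2),np.round(d["box"]))
s=telemetry.get_obs(); print(s["t"],s["tool_pos"].round(3),s["contact_force"].round(1))
cv2.imwrite("pics/end.png",cv2.resize(b[120:345,110:470],(800,500),interpolation=cv2.INTER_CUBIC))
E
```

```text
nut 0.58 [253. 231. 270. 248.]
carriage 0.92 [310. 197. 352. 236.]
control_box 0.94 [124. 157. 162. 191.]
control_box 0.9 [147. 182. 191. 214.]
flask 0.72 [238. 136. 254. 168.]
17.45 [0.503 0.336 0.375] [-0.7  0.8  0.9]
```

View pics/end.png

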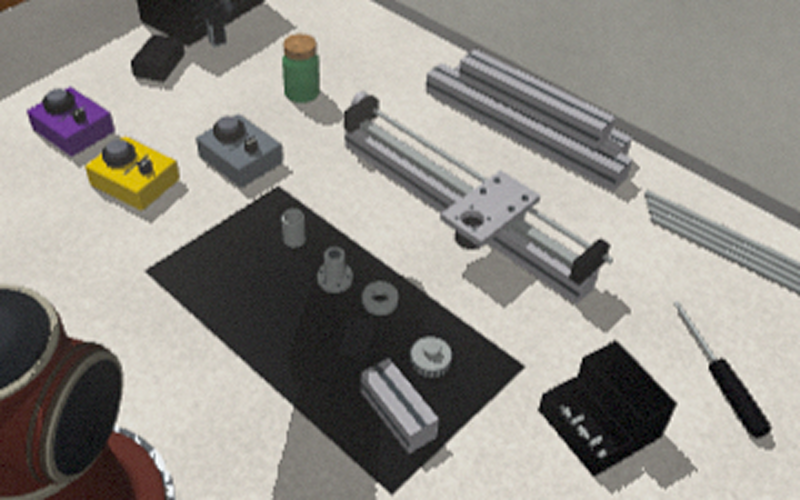

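Everything stands where it was: nut (334,268), carriage (490,207) and the grey box with its button up at (228,127). The arm is clear, so I'm handing in.

```bash
python3 -c "
from station import ctrl
print(ctrl.finish_job())"
```

```text
the job is handed in; nothing more can be done
None
```

I pointed at the nut and then the seat for over two seconds each, pressed the record button right down and released it, and handed the job in with the arm clear and nothing visibly moved; no verdict was returned.

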